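# Weigh down the bin lever, stow the scraper, let the lid close

## Robot

A 6-joint arm with a two-finger parallel gripper is mounted at the origin on the work surface. World frame = base frame: x ahead of the robot, y to its left, z up, the work surface at z = 0. Lengths are in m, angles in degrees, forces in N, time in s.
With the tool pointing down it reaches from about 0.375 to 0.9 m from the base axis. Payload 3.1 kg.
Tool frame: the origin (TCP) lies at the very end of the fingers, on their centre line; the grasp point (between the pads) lies 19 mm behind it; z points along the fingers, y is the direction in which the jaws open and shut (so a half turn about z gives the same grasp; the last joint's range is limited). The gripper opens to 87 mm and grips with 3 to 60 N. Pads are 19 mm wide; open, the fingers measure 117 mm over their backs; the gripper's body (75 mm by 190 mm) begins 51 mm behind the grasp point.
Start: joints at [-81.503, 30.224, 82.088, -0, 67.689, -10.227], TCP at [0.201, -0.592, 0.223] pointing down, gripper open.
Joint ranges: [-176.69, 176.69], [-43.24, 126.21], [12.49, 139.97], [-82, 262], [0, 151.66], [-163.58, 163.58]. Speed limits (degrees/s): [159.86, 159.86, 180, 180, 180, 180].

## Interface

Orientations are given as [roll, pitch, yaw] about the fixed x, y, z axes, in that order (R = Rz(yaw) Ry(pitch) Rx(roll)).
In Python, from station import robot gives the robot as it stands.
- The arm moves only by the shell command python3 -m crank 'ROWS' [FORCE]. ROWS is JSON, a list of rows, each a list of 3 entries, a list of its own where there are three numbers: the opening, from 0 (shut) to 1 (fully open), then the shift along the tool's x, y, z in cm, then the turn about the tool's z in degrees. A call has exactly 8 rows; each row is the pose to reach, as a shift and turn from the pose measured when the call began, along the tool's axes at that moment; what a row does not reach only later rows make up. A row lasts 1/12 s, in which the tool goes at most 41.7 mm and 7.16 degrees, less where a joint would pass 70% of its speed; a pose out of reach is approached as far as the arm can. A call with a gripper value outside its range is refused whole. The fingers move at their own pace and stop on an object; FORCE is the grip in N (left out, the last holds). Time passes only in rows, so rows that repeat a pose let the fingers close, or fill a call up. It gives the time, the measured TCP pose, the force and the opening at its end, in the units of the state.
- robot.get_obs(): the state, without advancing time (a new reading comes with each control period).
- robot.camera(name): name is "side" or "top" or "wrist"; returns a dict with "color" (480x640x3 uint8, red, green, blue), "range_z" (480x640 float32, m along the optical axis (not along the pixel's ray), 0 where there is no reading), "mtx" (3x3 intrinsics, pixels), "origin" and "attitude" of the camera in the world. Camera axes: x right, y down, z forward; pixel columns grow to the right and rows downward; lengths in m; the calibration is good to about 2 mm. A picture is of the moment at which its call begins.
- robot.finish_job(): hands the job in, once; it reports no verdict.
Trained networks look in a picture, given as the dict that the camera call returned (one of the last four; its "shot" number tells which), for a name from the list of things; names that differ only in an ending like _2 or _b are one class to them, and where a whole thing is asked for, a point or a joint stands for the part that bears it (a point fixed in the world has none). Each returns a list of dicts, best first, with "conf" (0 to 1); they miss things now and then, are a little off and sometimes report something else, mostly with a low value. They report only what shows in the picture. A call takes as long as a camera call. They do not tell look-alikes from the thing itself.
- robot.look_for(thing, picture): "xyz" ([x, y, z] in m, in world coordinates, good to about 4 mm: the middle of the surface that is visible of it).
- robot.masks_of(thing, picture): "region" (480x640 bool, what is visible of it).
The state is a dict: "clock": time; "q": joint angles; "qvel": joint speeds; "joint_torque": joint torques, N m; "eef_pos": TCP position; "tool_rot": TCP orientation; "wrist_force": force on the tool from outside, world axes, zero at the start; "torque": the same for the moment, N m; "grip_width": finger opening in m.
Only numpy, scipy, OpenCV 4.12 (cv2) and the standard library are available. Lean on these libraries where they do the work, as an engineer would, in place of code of your own. Each camera call takes 0.05 s, during which the arm holds its last target.

## Task

Put the scraper away inside the white flip-lid bin. The lid stays up only while the blue lever is held down, so stand the full one of the two ramekins on the lever (they look alike; the other is empty and too light to hold it), lay the scraper in the bin while the lid is held up that way, then take the ramekin off so that the lid closes. Finish with both ramekins standing upright on the glass shelf, and leave the crisper tray, jar and temperature dial alone.

Things in the scene. Friction and masses are not known exactly. Their poses are not given: they have to be found in the camera images.
- bin: White open-topped plastic bin fixed to the shelf, 220 (x) x 140 (y) x 80 mm high, walls and floor 5 mm thick. Origin: centre of its underside; x runs from the lever end (-x) to the lid-hinge end (+x), z up. Inside length 210 mm, width 130 mm.
- lid (a joint): Flip lid of the bin (224 x 144 mm, 4 mm thick, white with a grey panel), hinged across the bin's +x end at 80 mm height, rad. 0 = closed flat on the rim, about 1.65 = fully raised, standing upright and leaning 0.08 rad away from the mouth. It is geared to the lever: lid angle = 5.5 x lever angle.
- lid_edge (a point): Middle of the lid's free edge, above the bin's -x end when closed.
- lever (a joint): Blue lid-lift lever at the bin's -x end, rad. 0 = at rest, sloping up 0.3 rad away from the bin; 0.3 = pressed to its stop: level, top 35 mm above the shelf. Hinge across the bin at x -110, z 35 mm (bin frame); it reaches 5 to 105 mm out from there, 90 mm wide. Sprung and damped: it takes 4 to 6 N on lever_pad to press slowly, about 4 N to hold at the stop.
- lever_pad (a point): Point on the lever's top face, on its middle line, 70 mm from its hinge: where to stand the ramekin. With the lever pressed it is at (-180, 0, 35) mm in the bin frame. The full ramekin standing here holds the lever at its stop, the empty one does not.
- ramekin_a: Round white ramekin with flat grey lid fixed on, 62 mm diameter, 60 mm high, straight sides. Origin: centre of the underside, z up. Loose. One of ramekin_a and ramekin_b is full (0.65 to 0.95 kg in all), the other empty (0.2 to 0.3 kg); which one varies from start to start and cannot be seen, only felt by lifting or trying it.
- ramekin_b: The other ramekin, the same in look and size; see ramekin_a.
- scraper: Loose scraper lying flat, 160 mm long (x -80 to 80), about 0.14 kg. Black handle x -80 to 15 mm, 22 wide, 18 high; steel neck to x 40 mm, 26 wide, 12 high; flat steel blade x 30 to 80 mm, 64 wide, 4 thick. Origin: middle of its length on the underside; centre of mass near x = 15 mm. x towards the blade, z up.
- crisper: Bystander: empty clear open tray 120 x 200 x 65 mm, loose. Origin: centre of the underside.
- jar: Bystander: amber jar 72 mm diameter, 110 mm high, loose. Origin: centre of the underside.
- dial (a joint): Bystander: the refrigerator's temperature dial, a grey rotary knob on a white base fixed on the shelf at the back; rad. Leave as found.
- dial_grip (a point): On the dial's axis, at the height of its grip.
Things that resemble listed ones, but are neither listed nor needed, are in the scene too. What is shaped like the ramekin_b but pink is not meant. Leave any pink look-alike of the ramekin_a alone.

How it is judged (in metres and radians):
On the way, in this order (a step that is already met when the one before it is completed fails the run):
1. a ramekin stands on the lever and by itself holds the lid raised (lid above 1.2 rad), the robot touching nothing (value of joint lid above 1.2 rad and contact force between each of the arm, the fingers and anything else below 0.1 N and ((horizontal distance between ramekin_a and lever_pad below 0.05 m and height (world z) of ramekin_a above 0.02 m) or (horizontal distance between ramekin_b and lever_pad below 0.05 m and height (world z) of ramekin_b above 0.02 m))), for 0.2 s.
2. the scraper lies in the bin, let go, while the lid is still held raised (above 1.2 rad) (value of joint lid above 1.2 rad and contact force between each of the arm, the fingers and anything else below 0.1 N and x of scraper in the frame of bin between -0.1 and 0.1 m and y of scraper in the frame of bin between -0.065 and 0.065 m and z of scraper in the frame of bin below 0.04 m), for 0.2 s.
At the end, for the whole second after the job is handed in: Lid closed (under 0.06 rad), lever back up (under 0.02 rad); scraper at rest in the bin (origin within 100 mm lengthwise, 65 mm sideways of the bin's centre, under 40 mm above its underside); both ramekins at rest on the shelf (underside within 6 mm), upright within 0.1 rad (value of joint lid below 0.06 rad and value of joint lever below 0.02 rad and x of scraper in the frame of bin between -0.1 and 0.1 m and y of scraper in the frame of bin between -0.065 and 0.065 m and z of scraper in the frame of bin below 0.04 m and linear speed of each of scraper, ramekin_a, ramekin_b below 0.02 m/s and height (world z) of ramekin_a between -0.01 and 0.006 m and angle between each of ramekin_a, ramekin_b's own z axis and vertical below 0.1 rad and height (world z) of ramekin_b between -0.01 and 0.006 m); the robot touches nothing.
It fails at once if a ramekin is tipped over (more than 0.7 rad) (angle between any of ramekin_a, ramekin_b's own z axis and vertical above 0.7 rad).
It fails at once if the crisper tray or the jar is shifted more than 25 mm (distance of any of crisper, jar from where it was at the start of the episode above 0.025 m).
It fails at once if the temperature dial is turned (its speed exceeds 0.3 rad/s) (velocity of joint dial above 0.3 rad/s or velocity of joint dial below -0.3 rad/s).
It also fails if it takes over 72 s, if anything falls off the work surface, if the arm or the gripper's body presses on something with over 40 N, if the wrist force passes 120 N, or if a joint passes its speed limit or range.

## Working session

There is one attempt and no reset: what is moved stays moved. The work goes in short steps, Python scripts to look and compute and a shell command to move; the robot and the scene stay as the last step left them, time stands still between calls to the robot, and variables do not carry over. Pictures are saved under pics/ and viewed, and the job is handed in when it is done.

```bash
mkdir -p pics; ls
cat > h.py <<'E'
from station import robot
import numpy as np, cv2
def shot(cam,name):
    p=robot.camera(cam); cv2.imwrite(f"pics/{name}.png",p["color"][:,:,::-1]); return p
E
python3 - <<'E'
from h import *
print(robot.get_obs())
ps={}
for c in ["top","side","wrist"]:
    p=ps[c]=shot(c,c+"0"); print(c,p["origin"],p["attitude"],p["mtx"][0,0])
for n in ["bin","lever","lever_pad","lid","ramekin_a","scraper","crisper","jar","dial"]:
    for c in ["top","side"]:
        for r in robot.look_for(n,ps[c]):
            print(n,c,round(r["conf"],2),np.round(r["xyz"],3))
E
```

```text
pics
{'clock': 0.0, 'q': array([-8.15012574e+01,  3.02778835e+01,  8.21575243e+01, -9.46182977e-05,
        6.76868872e+01, -1.02284777e+01]), 'qvel': array([-0.04601939, -0.04237463,  0.03702858,  0.05144612, -0.08068538,
        0.06027152]), 'joint_torque': array([ 8.08253990e-04, -4.40041494e+01, -1.76588738e+01,  6.32102718e-02,
        5.81855793e-02, -1.75753626e-04]), 'eef_pos': array([ 0.2005698 , -0.59117115,  0.22157691]), 'tool_rot': array([-1.79879633e+02, -2.16303227e-02,  1.87272336e+01]), 'wrist_force': array([ 0.55956398,  0.03667554, -0.79058791]), 'torque': array([0.01372924, 0.03772392, 0.07253565]), 'grip_width': 0.08695519379627202}
top [0.49848904 0.05087419 1.25597037] [-173.13814226   -0.3085776   -90.94433469] 465.8724574385376
side [-0.08131271  0.88936287  0.79090329] [-122.94649551    1.0098817  -140.08962552] 485.45560573460233
wrist [ 0.27850676 -0.56436733  0.38349432] [ 1.62779057e+02  3.64795724e-02 -7.12386583e+01] 346.7636610981528
bin top 0.7 [0.522 0.163 0.087]
bin side 0.65 [0.499 0.214 0.086]
lever top 0.76 [0.532 0.023 0.05 ]
lever top 0.73 [0
[... 287 characters left out ...]
a top 0.75 [ 0.495 -0.196  0.063]
ramekin_a top 0.69 [ 0.512 -0.301  0.059]
ramekin_a top 0.63 [ 0.584 -0.098  0.059]
ramekin_a top 0.61 [ 0.643 -0.204  0.06 ]
ramekin_a side 0.92 [ 0.577 -0.088  0.052]
ramekin_a side 0.88 [ 0.637 -0.189  0.054]
ramekin_a side 0.85 [ 0.482 -0.177  0.048]
ramekin_a side 0.62 [ 0.501 -0.291  0.049]
scraper top 0.6 [ 0.529 -0.406  0.005]
scraper side 0.63 [ 0.5   -0.398  0.014]
crisper top 0.78 [ 0.765 -0.238  0.004]
crisper side 0.95 [ 0.765 -0.222  0.035]
crisper side 0.37 [0.772 0.086 0.026]
jar top 0.77 [0.493 0.51  0.112]
jar side 0.92 [0.474 0.536 0.076]
dial top 0.58 [0.774 0.081 0.016]
dial side 0.6 [0.775 0.088 0.026]
dial side 0.25 [0.528 0.013 0.055]
```

View pics/top0.png

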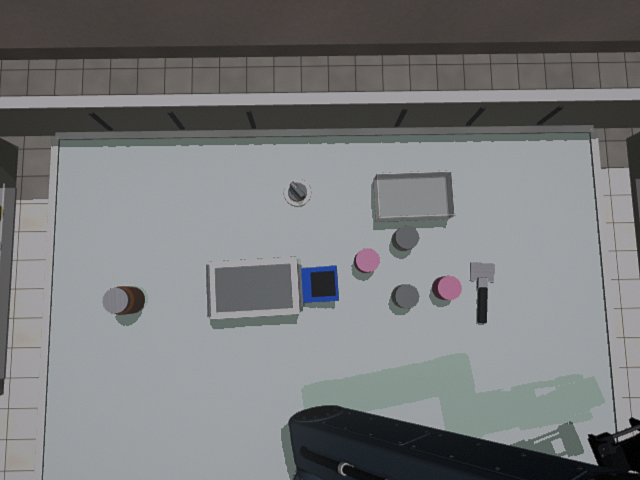

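View pics/side0.png

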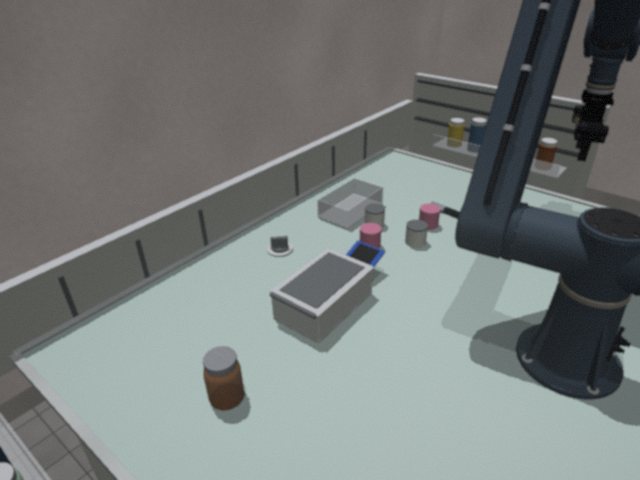

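View pics/wrist0.png

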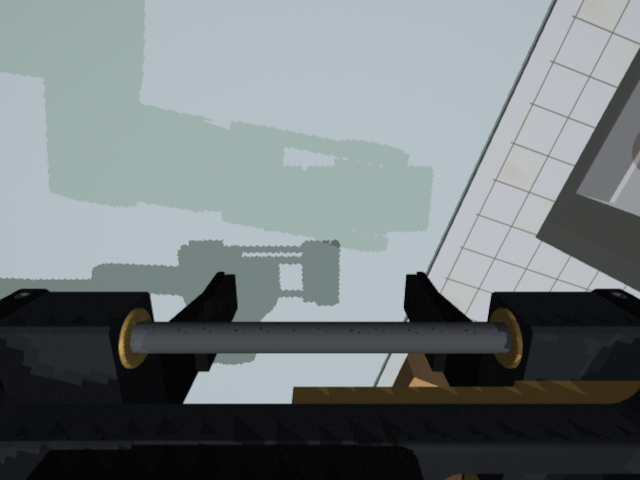

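```bash
cat >> h.py <<'E'
from scipy.spatial.transform import Rotation as Rn
def cloud(p):
    z=p["range_z"]; K=p["mtx"]; v,u=np.indices(z.shape)
    c=np.stack([(u-K[0,2])/K[0,0]*z,(v-K[1,2])/K[1,1]*z,z],-1)
    a=np.array(p["attitude"]); R=Rn.from_euler("xyz",a,degrees=True).as_matrix()
    return c@R.T+np.array(p["origin"])
def rect(xy):
    r=cv2.minAreaRect((xy*1000).astype(np.float32)); return r
E
python3 - <<'E'
from h import *
p=robot.camera("top"); C=cloud(p); Z=C[...,2]; ok=p["range_z"]>0
print("shelf z", np.median(Z[350:400,100:250]))
for n in ["lid","lever","ramekin_a","scraper","crisper","bin"]:
    for r in robot.masks_of(n,p):
        m=r["region"]&ok; P=C[m]
        zt=np.percentile(P[:,2],90)
        T=P[(P[:,2]>zt-0.006)] if n!="lever" else P[P[:,2]>.03]
        if n=="scraper": T=P
        c,e=cv2.minEnclosingCircle((T[:,:2]*1000).astype(np.float32))
        print(n,round(r["conf"],2),m.sum(),"ztop",zt.round(3),"mean",T.mean(0).round(4),"rect",rect(T[:,:2]),"circ",np.round(c),round(e), p["color"][m].mean(0).round())
m=robot.masks_of("scraper",p)[0]["region"]&ok
P=C[m]; g=p["color"][m].mean(1); print("dark",P[g<60].mean(0),"blade",P[g>100].mean(0))
E
```

```text
shelf z -0.0017477732207357155
lid 0.89 5048 ztop 0.088 mean [0.5219 0.1882 0.0854] rect ((521.9458618164062, 189.6659393310547), (143.540771484375, 222.2744903564453), 2.4908621311187744) circ [522. 190.] 130 [118. 119. 122.]
lever 0.81 1252 ztop 0.062 mean [0.5289 0.0233 0.0511] rect ((529.3826293945312, 23.97106170654297), (89.98764038085938, 91.53778839111328), 2.5580263137817383) circ [528.  24.] 61 [37. 54. 97.]
ramekin_a 0.96 525 ztop 0.061 mean [ 0.4947 -0.1972  0.059 ] rect ((495.10382080078125, -196.77484130859375), (57.23920440673828, 58.456703186035156), 88.92372131347656) circ [ 494. -198.] 31 [91. 93. 95.]
ramekin_a 0.74 503 ztop 0.061 mean [ 0.5888 -0.1007  0.059 ] rect ((588.7802734375, -101.4010009765625), (59.803123474121094, 60.038021087646484), 87.4307632446289) circ [ 589. -101.] 31 [153. 107. 134.]
ramekin_a 0.71 540 ztop 0.061 mean [ 0.5142 -0.3075  0.059 ] rect ((514.9136962890625, -307.941650390625), (62.251564025878906, 56.14307403564453), 89.11902618408203) circ [ 515. -308.] 31 [143.  94. 119.]
ramekin_a 0.69 499 ztop 0.062 mean [ 0.6457 -0.2043  0.0592] r
[... 544 characters left out ...]
 105. 116.]
scraper 0.63 774 ztop 0.018 mean [ 0.5148 -0.4098  0.0088] rect ((499.8399963378906, -409.4014587402344), (62.47745895385742, 156.26190185546875), 85.82649230957031) circ [ 501. -411.] 80 [83. 83. 87.]
crisper 0.9 3842 ztop 0.059 mean [ 0.7597 -0.2348  0.0619] rect ((758.798583984375, -231.3828125), (121.01892852783203, 201.17152404785156), 1.3050200939178467) circ [ 757. -230.] 115 [124. 126. 127.]
bin 0.66 6666 ztop 0.088 mean [0.5215 0.192  0.0853] rect ((521.7750244140625, 193.2078857421875), (143.57424926757812, 229.36656188964844), 2.4908623695373535) circ [521. 191.] 131 [101. 105. 116.]
dark [ 0.46642419 -0.40540715  0.01507797] blade [ 0.55135852 -0.41422757  0.00395805]
```

```bash
cat > go.py <<'E'
import sys
from h import *
x,y,z,yaw=map(float,sys.argv[1:5])
o=robot.get_obs(); e=o["eef_pos"]; R=Rn.from_euler("xyz",o["tool_rot"],degrees=True).as_matrix()
s=R.T@(np.array([x,y,z])-e)*100
d=(yaw-o["tool_rot"][2]+180)%360-180
print("t",round(o["clock"],2),"at",e.round(4),"yaw",o["tool_rot"][2].round(1),"F",o["wrist_force"].round(1),"w",round(o["grip_width"],4),"=> shift",s.round(1),"turn",round(-d,1))
E
python3 go.py 0.4945 -0.1975 0.15 92.5
```

```text
t 1.45 at [ 0.2007 -0.5919  0.2226] yaw 18.7 F [-0.1 -0.4 -0.3] w 0.0874 => shift [ 40.5 -27.9   7.3] turn -73.8
```

```bash
python3 -m crank '[[1,[40.5,-27.9,7.3],-73.8],[1,[40.5,-27.9,7.3],-73.8],[1,[40.5,-27.9,7.3],-73.8],[1,[40.5,-27.9,7.3],-73.8],[1,[40.5,-27.9,7.3],-73.8],[1,[40.5,-27.9,7.3],-73.8],[1,[40.5,-27.9,7.3],-73.8],[1,[40.5,-27.9,7.3],-73.8]]' 30; python3 go.py 0.4945 -0.1975 0.12 92.5
```

```text
clock: 2.12
eef_pos: [0.3987, -0.3261, 0.1736]
tool_rot: [180.0, 0.0, 76.3]
wrist_force: [0.1, -0.5, -1.2]
grip_width: 0.0867
t 2.12 at [ 0.3987 -0.3261  0.1736] yaw 76.3 F [ 0.1 -0.5 -1.2] w 0.0867 => shift [14.8  6.3  5.4] turn -16.2
```

```bash
python3 -m crank '[[1,[14.8,6.3,5.4],-16.2],[1,[14.8,6.3,5.4],-16.2],[1,[14.8,6.3,5.4],-16.2],[1,[14.8,6.3,5.4],-16.2],[1,[14.8,6.3,5.4],-16.2],[1,[14.8,6.3,5.4],-16.2],[1,[14.8,6.3,5.4],-16.2],[1,[14.8,6.3,5.4],-16.2]]'; python3 go.py 0.4945 -0.1975 0.028 92.5; python3 -c "
from h import *
p=shot('wrist','w1')
for r in robot.look_for('ramekin_a',p): print(r)"
```

```text
clock: 2.78
eef_pos: [0.4948, -0.1986, 0.1201]
tool_rot: [179.9, 0.1, 92.5]
wrist_force: [-0.4, -1.1, 0.8]
grip_width: 0.0872
t 2.78 at [ 0.4948 -0.1986  0.1201] yaw 92.5 F [-0.4 -1.1  0.8] w 0.0872 => shift [ 0.1 -0.   9.2] turn -0.0
{'xyz': [0.5171, -0.2971, 0.0602], 'conf': 0.9}
{'xyz': [0.494, -0.1945, 0.0694], 'conf': 0.83}
{'xyz': [0.5842, -0.1006, 0.0553], 'conf': 0.76}
{'xyz': [0.6288, -0.1903, 0.0577], 'conf': 0.73}
```

View pics/w1.png

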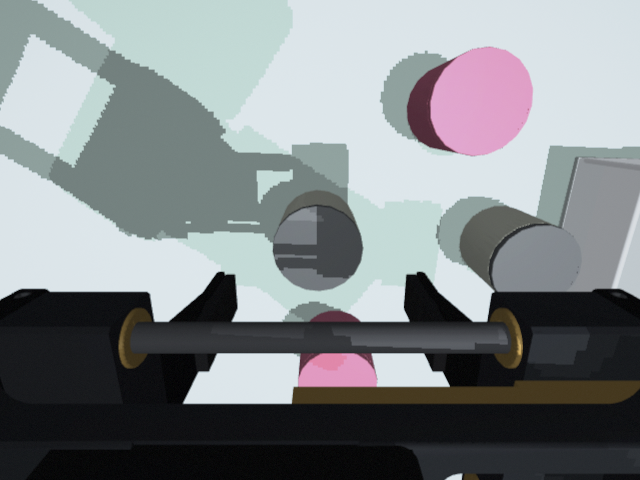

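The grey ramekin, at (318,248), sits centred between the fingers, which are at about 235 and 405. I'll go down and grip it.

```bash
python3 -m crank '[[1,[0.1,0,4],0],[1,[0.1,0,8],0],[1,[0.1,0,9.2],0],[1,[0.1,0,9.2],0],[0.6,[0.1,0,9.2],0],[0.6,[0.1,0,9.2],0],[0.6,[0.1,0,9.2],0],[0.6,[0.1,0,9.2],0]]' 40; python3 go.py 0.4945 -0.1975 0.15 92.5
```

```text
clock: 3.55
eef_pos: [0.4955, -0.1989, 0.0298]
tool_rot: [179.8, 0.2, 92.4]
wrist_force: [-3.7, -2.1, 1.4]
grip_width: 0.068
t 3.55 at [ 0.4955 -0.1989  0.0298] yaw 92.4 F [-3.7 -2.1  1.4] w 0.068 => shift [  0.1  -0.1 -12. ] turn -0.1
```

```bash
python3 -m crank '[[0.5,[0,0,0.1],0],[0.5,[0,0,0.1],0],[0.5,[0,0,0.1],0],[0.5,[0,0,-1],0],[0.5,[0,0,-4],0],[0.5,[0,0,-4],0],[0.5,[0,0,-4],0],[0.5,[0,0,-4],0]]' 40
python3 - <<'E'
from h import *
for i in range(3): robot.camera("top"); print(robot.get_obs()["wrist_force"].round(2),robot.get_obs()["joint_torque"].round(1))
E
python3 go.py 0.530 0.004 0.16 92.5
```

```text
clock: 4.22
eef_pos: [0.4953, -0.1985, 0.0693]
tool_rot: [179.8, 0.2, 92.4]
wrist_force: [-0.9, -0.6, -8.2]
grip_width: 0.062
[-0.25  0.66 -8.13] [ -0.  -45.2 -11.1   0.   -0.    0. ]
[-0.62 -0.72 -7.96] [ -0.  -45.  -10.9   0.    0.    0. ]
[-0.17  0.14 -7.25] [  0.  -44.8 -10.7   0.    0.    0. ]
t 4.37 at [ 0.4945 -0.1981  0.0685] yaw 92.4 F [-0.2  0.1 -7.2] w 0.0622 => shift [20.   4.4 -9.2] turn -0.1
```

```bash
python3 -m crank '[[0.5,[0,0,-4],0],[0.5,[0,0,-8],0],[0.5,[20,4.4,-8],-0.1],[0.5,[20,4.4,-8],-0.1],[0.5,[20,4.4,-8],-0.1],[0.5,[20,4.4,-8],-0.1],[0.5,[20,4.4,-8],-0.1],[0.5,[20,4.4,-8],-0.1]]'; python3 go.py 0.530 0.004 0.061 92.5;  python3 -c "
from h import *
p=shot('side','s1')"
```

```text
clock: 5.03
eef_pos: [0.529, 0.0111, 0.147]
tool_rot: [-180.0, -0.2, 92.8]
wrist_force: [-0.8, -0.6, -8.4]
grip_width: 0.0621
t 5.03 at [0.529  0.0111 0.147 ] yaw 92.8 F [-0.8 -0.6 -8.4] w 0.0621 => shift [-0.7  0.1  8.6] turn 0.3
```

View pics/s1.png

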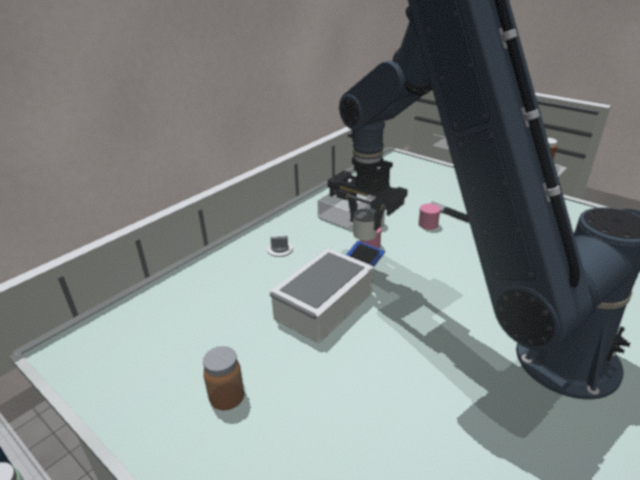

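```bash
python3 -m crank '[[0.5,[-0.7,0.1,2.5],0.3],[0.5,[-0.7,0.1,4.5],0.3],[0.5,[-0.7,0.1,5.3],0.3],[0.5,[-0.7,0.1,5.8],0.3],[0.5,[-0.7,0.1,6.3],0.3],[0.5,[-0.7,0.1,6.8],0.3],[0.5,[-0.7,0.1,7.2],0.3],[0.5,[-0.7,0.1,7.2],0.3]]' 50; python3 go.py 0.530 0.004 0.061 92.5;  python3 -c "
from h import *
p=shot('side','s2')"
```

```text
clock: 5.75
eef_pos: [0.5303, 0.0008, 0.0746]
tool_rot: [-180.0, -0.0, 92.5]
wrist_force: [0.7, 0.1, -3.9]
grip_width: 0.0617
t 5.75 at [0.5303 0.0008 0.0746] yaw 92.5 F [ 0.7  0.1 -3.9] w 0.0617 => shift [ 0.3 -0.   1.4] turn -0.0
```

View pics/s2.png

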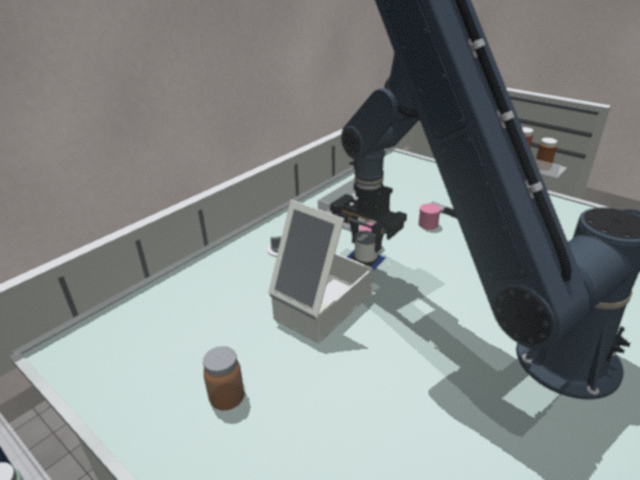

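```bash
python3 -m crank '[[0.5,[0.3,0,0.4],0],[0.5,[0.3,0,0.7],0],[0.5,[0.3,0,1.0],0],[0.5,[0.3,0,1.1],0],[0.5,[0.3,0,1.1],0],[0.5,[0.3,0,1.1],0],[0.5,[0.3,0,1.1],0],[0.5,[0.3,0,1.1],0]]' 50; python3 go.py 0.530 0.004 0.061 92.5;  python3 -c "
from h import *
p=shot('side','s3')"
```

```text
clock: 6.47
eef_pos: [0.531, 0.0039, 0.0643]
tool_rot: [179.9, -0.0, 92.5]
wrist_force: [1.6, -1.8, -1.3]
grip_width: 0.0619
t 6.47 at [0.531  0.0039 0.0643] yaw 92.5 F [ 1.6 -1.8 -1.3] w 0.0619 => shift [ 0.  -0.1  0.3] turn -0.0
```

View pics/s3.png

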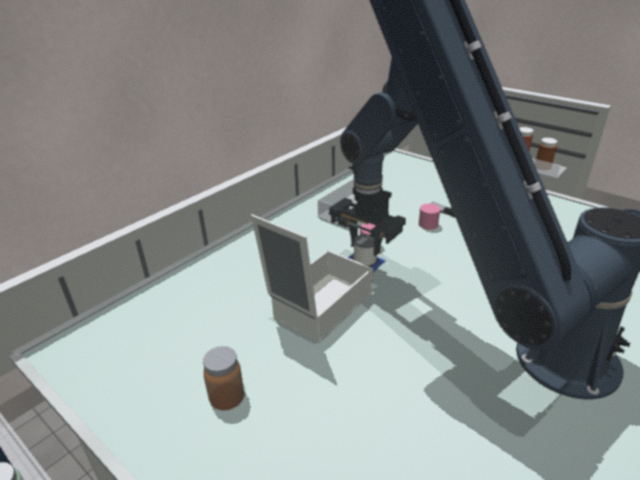

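```bash
python3 -m crank '[[0.5,[0,-0.1,0.1],0],[0.5,[0,-0.1,0.2],0],[0.5,[0,-0.1,0.3],0],[0.5,[0,-0.1,0.2],0],[1,[0,-0.1,0.2],0],[1,[0,-0.1,0.2],0],[1,[0,-0.1,0.2],0],[1,[0,-0.1,0.2],0]]' 20; python3 go.py 0.530 0.004 0.16 92.5
```

```text
clock: 7.18
eef_pos: [0.5289, 0.0043, 0.0617]
tool_rot: [-179.9, -0.0, 92.5]
wrist_force: [0.5, 0.3, 0.3]
grip_width: 0.0808
t 7.18 at [0.5289 0.0043 0.0617] yaw 92.5 F [0.5 0.3 0.3] w 0.0808 => shift [-0.   0.1 -9.8] turn -0.0
```

```bash
python3 -m crank '[[1,[0,0,0],0],[1,[0,0,0],0],[1,[0,0,-2],0],[1,[0,0,-5],0],[1,[0,0,-9],0],[1,[0,0,-13],0],[1,[0,0,-13],0],[1,[0,0,-13],0]]' 20; python3 go.py 0.477 -0.406 0.16 -6;  python3 -c "
from h import *
p=shot('side','s4'); shot('top','t4')"
```

```text
clock: 7.85
eef_pos: [0.5307, 0.004, 0.1942]
tool_rot: [179.7, 0.0, 92.5]
wrist_force: [-0.3, 0.5, -0.6]
grip_width: 0.0869
t 7.85 at [0.5307 0.004  0.1942] yaw 92.5 F [-0.3  0.5 -0.6] w 0.0869 => shift [-40.7  -7.2   3.4] turn 98.5
```

View pics/s4.png

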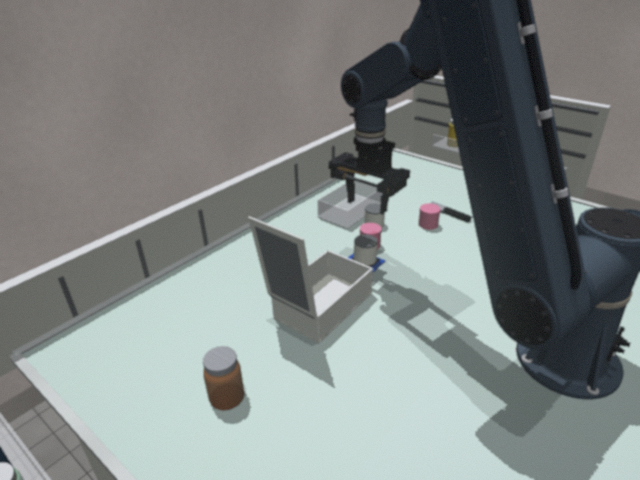

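View pics/t4.png

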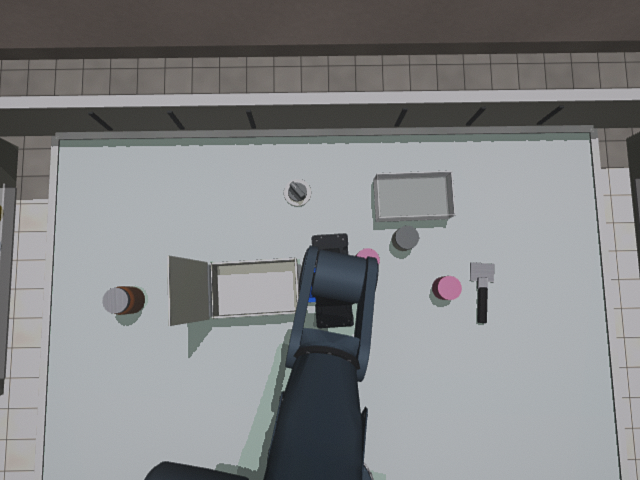

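```bash
python3 go.py 0.5017 -0.409 0.12 -6; python3 -m crank '[[0.6,[-41,-4.7,3],98.5],[0.6,[-41,-4.7,3],98.5],[0.6,[-41,-4.7,3],98.5],[0.6,[-41,-4.7,3],98.5],[0.6,[-41,-4.7,3],98.5],[0.6,[-41,-4.7,3],98.5],[0.6,[-41,-4.7,3],98.5],[0.6,[-41,-4.7,3],98.5]]' 50; python3 go.py 0.5017 -0.409 0.12 -6
```

```text
t 7.95 at [0.5281 0.0044 0.1911] yaw 92.5 F [ 0.6 -0.3 -0.5] w 0.0869 => shift [-41.2  -4.4   7.1] turn 98.5
clock: 8.62
eef_pos: [0.503, -0.3282, 0.1639]
tool_rot: [-179.6, 0.1, 34.8]
wrist_force: [0.9, 0.7, 0.9]
grip_width: 0.0527
t 8.62 at [ 0.503  -0.3282  0.1639] yaw 34.8 F [0.9 0.7 0.9] w 0.0527 => shift [-4.7  6.6  4.4] turn 40.8
```

```bash
python3 -m crank '[[0.6,[-4.7,6.6,4.4],40.8],[0.6,[-4.7,6.6,4.4],40.8],[0.6,[-4.7,6.6,4.4],40.8],[0.6,[-4.7,6.6,4.4],40.8],[0.6,[-4.7,6.6,4.4],40.8],[0.6,[-4.7,6.6,4.4],40.8],[0.6,[-4.7,6.6,4.4],40.8],[0.6,[-4.7,6.6,4.4],40.8]]' 50; python3 go.py 0.5017 -0.409 0.004 -6
python3 - <<'E'
from h import *
p=shot('wrist','w5')
t=robot.camera("top"); C=cloud(t)
for p,q in ((t,"top"),(p,"wrist")):
    C=cloud(p)
    for r in robot.masks_of("scraper",p)[:2]:
        m=r["region"]; m=cv2.erode(m.astype(np.uint8),np.ones((3,3)))>0
        P=C[m]; print(q,r["conf"],m.sum(),P.mean(0).round(4),rect(P[:,:2]))
        h=P[P[:,2]>.014]; print(" handle",h.mean(0).round(4),rect(h[:,:2]))
E
```

```text
clock: 9.28
eef_pos: [0.5008, -0.408, 0.1174]
tool_rot: [-179.6, 0.5, -5.8]
wrist_force: [0.3, -0.0, 0.8]
grip_width: 0.0522
t 9.28 at [ 0.5008 -0.408   0.1174] yaw -5.8 F [ 0.3 -0.   0.8] w 0.0522 => shift [ 0.2  0.2 11.3] turn 0.2
top 0.54 191 [ 0.5336 -0.4027  0.0265] ((536.183837890625, -197.12591552734375), (482.9570007324219, 135.8392791748047), 82.93304443359375)
 handle [ 0.4557 -0.3769  0.0912] ((470.3291320800781, -180.4486541748047), (465.5784912109375, 21.20450210571289), 85.66699981689453)
wrist 0.92 8038 [ 0.5266 -0.4123  0.0099] ((502.8213806152344, -411.2621765136719), (62.19479751586914, 162.83840942382812), 86.43595886230469)
 handle [ 0.4726 -0.408   0.0205] ((502.9055480957031, -410.6927795410156), (20.736858367919922, 162.7386016845703), 85.083740234375)
```

View pics/w5.png

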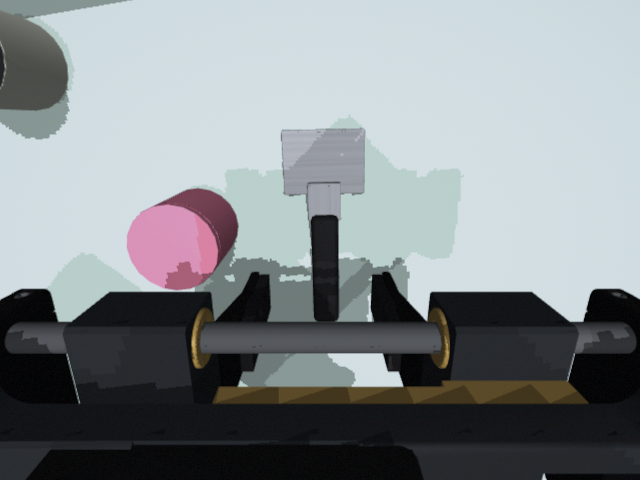

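The scraper at (325,130–320) is centred between the fingers and blade-up in the image. The pink one at (172,247) is clear of the left finger, so I'll go down.

```bash
python3 -m crank '[[0.6,[0.4,0.3,4],-1.3],[0.6,[0.4,0.3,8],-1.3],[0.6,[0.4,0.3,11],-1.3],[0.6,[0.4,0.3,11.3],-1.3],[0.1,[0.4,0.3,11.3],-1.3],[0.1,[0.4,0.3,11.3],-1.3],[0.1,[0.4,0.3,11.3],-1.3],[0.1,[0.4,0.3,11.3],-1.3]]' 50; python3 go.py 0.5058 -0.4115 0.15 -6
```

```text
clock: 10.15
eef_pos: [0.5056, -0.4125, 0.0083]
tool_rot: [-179.9, 0.2, -4.6]
wrist_force: [-0.2, -0.4, 0.5]
grip_width: 0.0333
t 10.15 at [ 0.5056 -0.4125  0.0083] yaw -4.6 F [-0.2 -0.4  0.5] w 0.0333 => shift [ -0.   -0.1 -14.2] turn 1.4
```

```bash
python3 -m crank '[[0.1,[0,0,0.3],0],[0.1,[0,0,0.3],0],[0.1,[0,0,0.3],0],[0.1,[0,0,0.3],0],[0.1,[0,0,0.3],0],[0.1,[0,0,-2],0],[0.1,[0,0,-6],0],[0.1,[0,0,-6],0]]' 50; python3 go.py 0.522 0.190 0.16 92.5;  python3 -c "
from h import *
p=shot('wrist','w6')"
```

```text
clock: 10.82
eef_pos: [0.5091, -0.416, 0.0748]
tool_rot: [179.6, -0.3, -4.6]
wrist_force: [0.9, -0.7, -0.5]
grip_width: 0.0233
t 10.82 at [ 0.5091 -0.416   0.0748] yaw -4.6 F [ 0.9 -0.7 -0.5] w 0.0233 => shift [ -3.5 -60.5  -8.9] turn -97.1
```

View pics/w6.png

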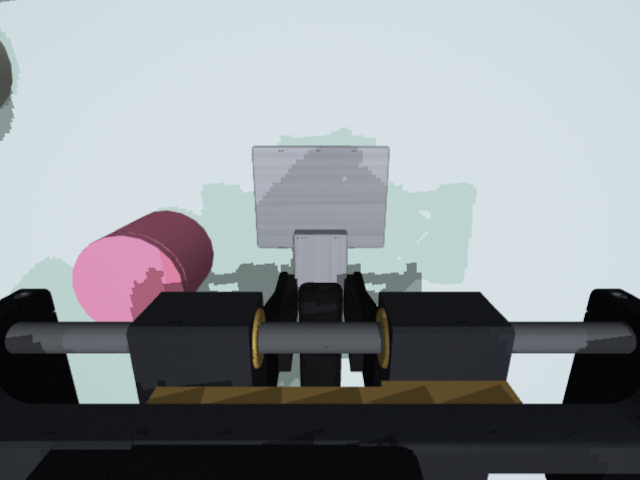

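```bash
python3 -m crank '[[0.1,[0,-2,-4],0],[0.1,[0,-3,-8],-7],[0.1,[-3.5,-60.1,-12.5],-97],[0.1,[-3.5,-60.1,-12.5],-97],[0.1,[-3.5,-60.1,-12.5],-97],[0.1,[-3.5,-60.1,-12.5],-97],[0.1,[-3.5,-60.1,-12.5],-97],[0.1,[-3.5,-60.1,-12.5],-97]]' 50; python3 go.py 0.522 0.186 0.18 92.5
```

```text
clock: 11.53
eef_pos: [0.5138, -0.1351, 0.167]
tool_rot: [179.8, 0.1, 45.7]
wrist_force: [-0.1, 0.4, -1.1]
grip_width: 0.0232
t 11.53 at [ 0.5138 -0.1351  0.167 ] yaw 45.7 F [-0.1  0.4 -1.1] w 0.0232 => shift [ 23.6 -21.8  -1.4] turn -46.8
```

```bash
python3 -m crank '[[0.1,[3,-3,-2],-7],[0.1,[23.6,-21.8,-2],-47],[0.1,[23.6,-21.8,-2],-47],[0.1,[23.6,-21.8,-2],-47],[0.1,[23.6,-21.8,-2],-47],[0.1,[23.6,-21.8,-2],-47],[0.1,[23.6,-21.8,-2],-47],[0.1,[23.6,-21.8,-2],-47]]' 50; python3 go.py 0.522 0.186 0.18 92.5
```

```text
clock: 12.2
eef_pos: [0.5212, 0.1887, 0.1848]
tool_rot: [-179.9, 0.2, 92.9]
wrist_force: [1.2, 0.1, -2.0]
grip_width: 0.0235
t 12.2 at [0.5212 0.1887 0.1848] yaw 92.9 F [ 1.2  0.1 -2. ] w 0.0235 => shift [-0.3  0.1  0.5] turn 0.4
```

```bash
python3 -c "
from h import *
p=shot('side','s7');p=shot('wrist','w7')"; python3 go.py 0.522 0.186 0.028 92.5
```

```text
t 12.3 at [0.5214 0.1911 0.1849] yaw 93.1 F [-0.5 -1.3 -2. ] w 0.0233 => shift [-0.5  0.  15.7] turn 0.6
```

View pics/s7.png

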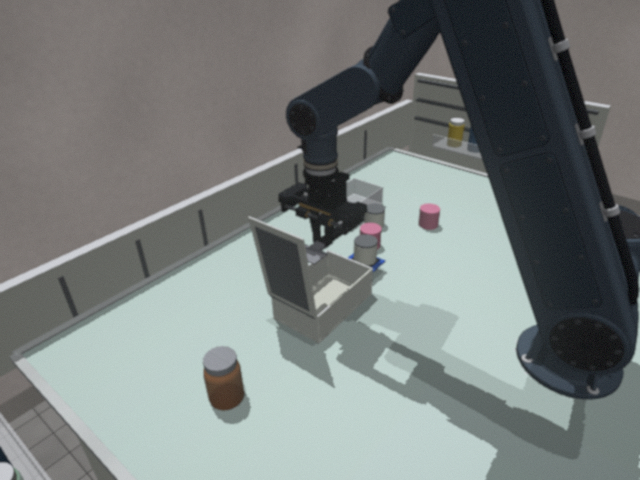

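View pics/w7.png

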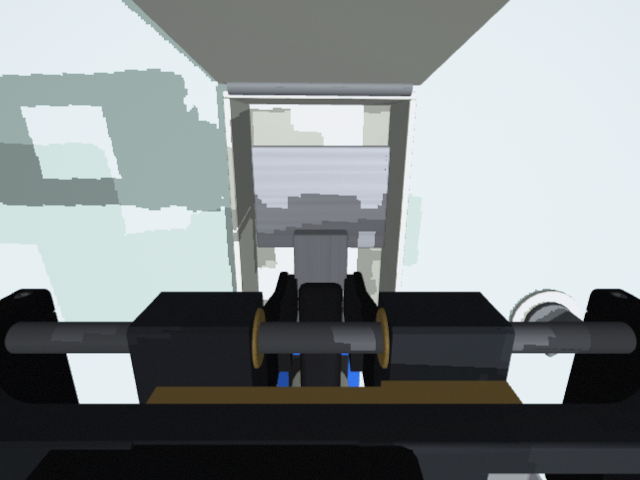

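```bash
python3 -m crank '[[0.1,[-0.5,0,3],0.5],[0.1,[-0.5,0,6],0.5],[0.1,[-0.5,0,9],0.5],[0.1,[-0.5,0,12],0.5],[0.1,[-0.5,0,14],0.5],[0.1,[-0.5,0,15],0.5],[0.1,[-0.5,0,15.7],0.5],[0.1,[-0.5,0,15.7],0.5]]' 50; python3 go.py 0.522 0.186 0.023 92.5
```

```text
clock: 12.97
eef_pos: [0.521, 0.1852, 0.0267]
tool_rot: [-179.8, 0.1, 92.5]
wrist_force: [0.4, 0.4, -1.7]
grip_width: 0.0232
t 12.97 at [0.521  0.1852 0.0267] yaw 92.5 F [ 0.4  0.4 -1.7] w 0.0232 => shift [0.1 0.1 0.4] turn 0.0
```

```bash
python3 -m crank '[[0.1,[0.1,0.1,0.4],0],[0.1,[0.1,0.1,0.4],0],[0.55,[0.1,0.1,0.4],0],[0.55,[0.1,0.1,0.4],0],[0.55,[0.1,0.1,0.4],0],[0.55,[0.1,0.1,0.4],0],[0.55,[0.1,0.1,0.4],0],[0.55,[0.1,0.1,0.4],0]]' 20; python3 -m crank '[[0.55,[0,0,0],0],[0.55,[0,0,-3],0],[0.55,[0,0,-7],0],[0.55,[0,0,-11],0],[0.55,[0,0,-15],0],[0.55,[0,0,-16],0],[0.55,[0,0,-16],0],[0.55,[0,0,-16],0]]' 20;  python3 -c "
from h import *
p=shot('side','s8');p=shot('wrist','w8')"; python3 go.py 0.530 0.004 0.19 92.5
```

```text
clock: 13.63
eef_pos: [0.522, 0.1863, 0.0229]
tool_rot: [-179.9, 0.1, 92.5]
wrist_force: [0.1, 0.3, -0.2]
grip_width: 0.0463
clock: 14.3
eef_pos: [0.5221, 0.1866, 0.1829]
tool_rot: [-179.9, 0.1, 92.5]
wrist_force: [0.3, 0.1, -0.2]
grip_width: 0.048
t 14.4 at [0.5207 0.1863 0.1809] yaw 92.5 F [ 0.3 -0.7  0.1] w 0.0479 => shift [-18.3   0.1  -0.9] turn 0.0
```

View pics/s8.png

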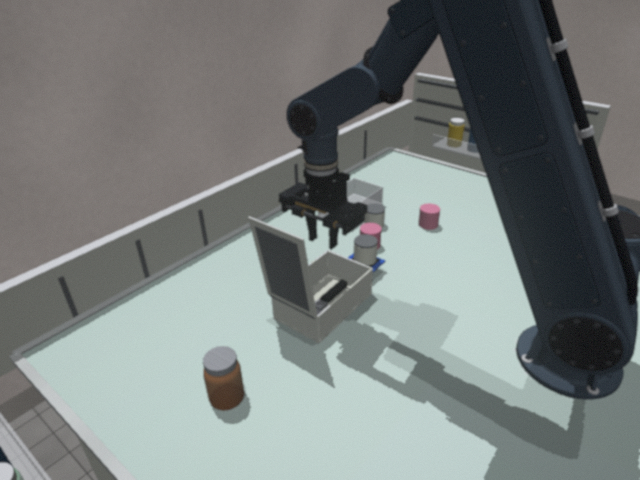

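View pics/w8.png

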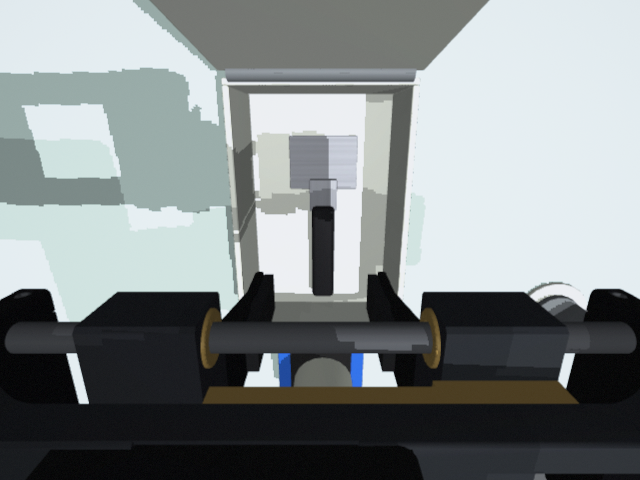

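The scraper (pixels 290–358, 135–295) lies flat in the bin with the lid up. Next I'll take the ramekin off the lever.

```bash
python3 -m crank '[[1,[-4,0.1,-2],0],[1,[-18.2,0.1,-2],0],[1,[-18.2,0.1,-2],0],[1,[-18.2,0.1,-2],0],[1,[-18.2,0.1,-2],0],[1,[-18.2,0.1,-2],0],[1,[-18.2,0.1,-2],0],[1,[-18.2,0.1,-2],0]]' 20
python3 - <<'E'
from h import *
p=shot('wrist','w9'); C=cloud(p)
for r in robot.masks_of("ramekin_a",p):
    P=C[r["region"]&(p["range_z"]>0)]; zt=np.percentile(P[:,2],95); T=P[abs(P[:,2]-zt)<.006]
    print(round(r["conf"],2),T.mean(0).round(3),cv2.minEnclosingCircle((T[:,:2]*1000).astype(np.float32)),p["color"][r["region"]].mean(0).round())
E
python3 go.py 0.530 0.004 0.064 92.5
```

```text
clock: 15.07
eef_pos: [0.5288, 0.0055, 0.1998]
tool_rot: [-179.4, 0.1, 92.5]
wrist_force: [0.1, 0.2, -0.2]
grip_width: 0.0855
0.74 [0.532 0.006 0.094] ((531.8746337890625, 4.646788597106934), 31.01184844970703) [83. 87. 90.]
0.74 [ 0.643 -0.175  0.05 ] ((645.02734375, -182.52560424804688), 21.474708557128906) [91. 93. 88.]
0.67 [ 0.587 -0.083  0.06 ] ((587.7846069335938, -94.80137634277344), 29.691686630249023) [147.  95. 118.]
t 15.17 at [0.5292 0.0061 0.2005] yaw 92.6 F [ 0.1 -0.2 -0.5] w 0.0864 => shift [-0.2  0.2 13.6] turn 0.1
```

View pics/w9.png

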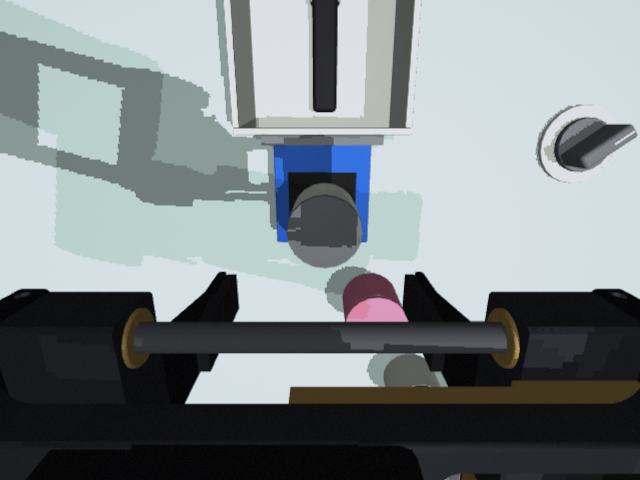

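```bash
python3 -m crank '[[1,[-0.1,0.3,4],0],[1,[-0.1,0.3,8],0],[1,[-0.1,0.3,12],0],[1,[-0.1,0.3,13.6],0],[1,[-0.1,0.3,13.6],0],[0.5,[-0.1,0.3,13.6],0],[0.5,[-0.1,0.3,13.6],0],[0.5,[-0.1,0.3,13.6],0]]' 40; python3 -m crank '[[0.5,[0,0,0],0],[0.5,[0,0,0],0],[0.5,[0,0,0],0],[0.5,[0,0,0],0],[0.5,[0,0,0],0],[0.5,[0,0,-0.6],0],[0.5,[0,0,-1.2],0],[0.5,[0,0,-1.8],0]]' 40; python3 go.py 0.4945 -0.1975 0.15 92.5
```

```text
clock: 15.83
eef_pos: [0.5325, 0.0052, 0.0662]
tool_rot: [-179.7, 0.2, 92.7]
wrist_force: [0.1, -0.4, -0.3]
grip_width: 0.074
clock: 16.5
eef_pos: [0.5323, 0.0055, 0.084]
tool_rot: [-179.6, 0.1, 92.7]
wrist_force: [-0.2, 1.6, -5.0]
grip_width: 0.0622
t 16.5 at [0.5323 0.0055 0.084 ] yaw 92.7 F [-0.2  1.6 -5. ] w 0.0622 => shift [-20.1  -4.8  -6.5] turn 0.2
```

```bash
python3 -m crank '[[0.5,[0,0,-0.6],0],[0.5,[0,0,-1.2],0],[0.5,[0,0,-1.8],0],[0.5,[0,0,-2.5],0],[0.5,[0,0,-4],0],[0.5,[0,0,-6],0],[0.5,[0,0,-8],0],[0.5,[0,0,-8],0]]' 40; python3 -c "
from h import *
p=shot('side','s10')"; python3 go.py 0.4945 -0.1975 0.15 92.5
```

```text
clock: 17.17
eef_pos: [0.5355, 0.0052, 0.1677]
tool_rot: [179.9, 0.2, 92.7]
wrist_force: [1.4, 0.1, -6.3]
grip_width: 0.0622
t 17.22 at [0.5346 0.0053 0.166 ] yaw 92.7 F [-0.  -0.  -7.9] w 0.062 => shift [-20.1  -4.9   1.7] turn 0.2
```

View pics/s10.png

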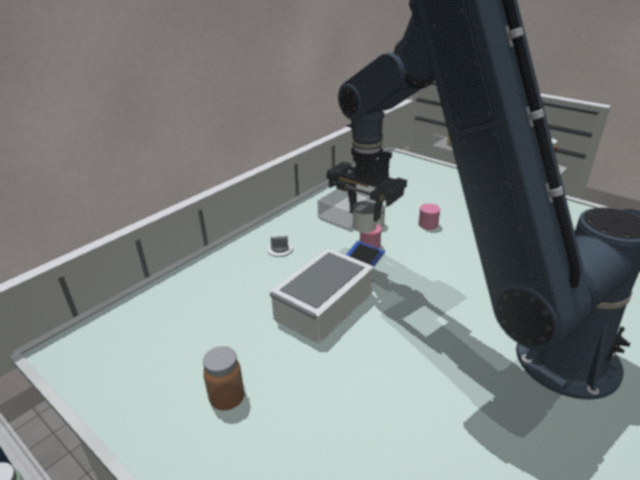

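The lid is closed. I'll return the ramekin to its original spot.

```bash
python3 -m crank '[[0.5,[-20.1,-4.9,1.7],0],[0.5,[-20.1,-4.9,1.7],0],[0.5,[-20.1,-4.9,1.7],0],[0.5,[-20.1,-4.9,1.7],0],[0.5,[-20.1,-4.9,1.7],0],[0.5,[-20.1,-4.9,1.7],0],[0.5,[-20.1,-4.9,1.7],0],[0.5,[-20.1,-4.9,1.7],0]]' 40;  python3 go.py 0.4945 -0.1975 0.032 92.5
```

```text
clock: 17.88
eef_pos: [0.4936, -0.1972, 0.1484]
tool_rot: [-179.8, 0.0, 92.6]
wrist_force: [0.4, 1.3, -7.6]
grip_width: 0.0617
t 17.88 at [ 0.4936 -0.1972  0.1484] yaw 92.6 F [ 0.4  1.3 -7.6] w 0.0617 => shift [-0.   0.1 11.6] turn 0.1
```

```bash
python3 -m crank '[[0.5,[0,0.1,3],0],[0.5,[0,0.1,6],0],[0.5,[0,0.1,8.5],0],[0.5,[0,0.1,10],0],[0.5,[0,0.1,10.8],0],[0.5,[0,0.1,11.2],0],[0.5,[0,0.1,11.4],0],[0.5,[0,0.1,11.4],0]]' 40;  python3 go.py 0.4945 -0.1975 0.030 92.5
```

```text
clock: 18.55
eef_pos: [0.4947, -0.1969, 0.0348]
tool_rot: [-179.8, 0.1, 92.6]
wrist_force: [-0.6, -0.5, -8.2]
grip_width: 0.0619
t 18.55 at [ 0.4947 -0.1969  0.0348] yaw 92.6 F [-0.6 -0.5 -8.2] w 0.0619 => shift [-0.1 -0.   0.5] turn 0.1
```

```bash
python3 -m crank '[[0.5,[0,0,0.1],0],[0.5,[0,0,0.2],0],[0.5,[0,0,0.3],0],[0.5,[0,0,0.4],0],[0.5,[0,0,0.4],0],[0.5,[0,0,0.4],0],[0.5,[0,0,0.4],0],[0.5,[0,0,0.4],0]]' 40;  python3 go.py 0.4945 -0.1975 0.030 92.5
```

```text
clock: 19.22
eef_pos: [0.4958, -0.1968, 0.0335]
tool_rot: [180.0, 0.1, 92.6]
wrist_force: [-0.1, 5.9, 9.8]
grip_width: 0.0618
t 19.22 at [ 0.4958 -0.1968  0.0335] yaw 92.6 F [-0.1  5.9  9.8] w 0.0618 => shift [-0.1 -0.1  0.4] turn 0.1
```

Firm contact with the shelf, so I'll ease off slightly, release and rise.

```bash
python3 -m crank '[[0.5,[0,0,0],0],[0.5,[0,0,0],0],[1,[0,0,0],0],[1,[0,0,0],0],[1,[0,0,0],0],[1,[0,0,0],0],[1,[0,0,0],0],[1,[0,0,0],0]]' 20; python3 -m crank '[[1,[0,0,0],0],[1,[0,0,-3],0],[1,[0,0,-7],0],[1,[0,0,-11],0],[1,[0,0,-15],0],[1,[0,0,-18],0],[1,[0,0,-18],0],[1,[0,0,-18],0]]' 20;  python3 go.py 0.38 -0.35 0.25 60
```

```text
clock: 19.88
eef_pos: [0.4959, -0.197, 0.0336]
tool_rot: [180.0, 0.1, 92.6]
wrist_force: [0.3, 0.8, 0.7]
grip_width: 0.0855
clock: 20.55
eef_pos: [0.4968, -0.1971, 0.2157]
tool_rot: [179.7, 0.3, 92.6]
wrist_force: [0.3, -0.4, -0.7]
grip_width: 0.087
t 20.55 at [ 0.4968 -0.1971  0.2157] yaw 92.6 F [ 0.3 -0.4 -0.7] w 0.087 => shift [-14.8 -12.3  -3.4] turn 32.6
```

Move the arm clear for a full check from the top.

```bash
python3 -m crank '[[1,[-33,-18,-3],20],[1,[-33,-18,-3],20],[1,[-33,-18,-3],20],[1,[-33,-18,-3],20],[1,[-33,-18,-3],20],[1,[-33,-18,-3],20],[1,[-33,-18,-3],20],[1,[-33,-18,-3],20]]' 20; python3 -m crank '[[1,[0,0,0],0],[1,[0,0,0],0],[1,[0,0,0],0],[1,[0,0,0],0],[1,[0,0,0],0],[1,[0,0,0],0],[1,[0,0,0],0],[1,[0,0,0],0]]' 20
python3 - <<'E'
from h import *
shot('side','s12');p=shot('top','t12'); C=cloud(p); ok=p["range_z"]>0
for n in ["lid","lever","ramekin_a","crisper","jar"]:
    for r in robot.masks_of(n,p):
        P=C[r["region"]&ok]; zt=np.percentile(P[:,2],90); T=P[P[:,2]>zt-.006]
        print(n,round(r["conf"],2),zt.round(3),T.mean(0).round(4),np.round(rect((P if n=="lever" else T)[:,:2])[0]),p["color"][r["region"]].mean(0).round())
E
```

```text
clock: 21.22
eef_pos: [0.3491, -0.4957, 0.2403]
tool_rot: [179.8, -0.0, 72.6]
wrist_force: [0.5, -0.2, 0.1]
grip_width: 0.0871
clock: 21.88
eef_pos: [0.3497, -0.495, 0.2406]
tool_rot: [179.8, 0.0, 72.7]
wrist_force: [-0.1, 0.3, 0.1]
grip_width: 0.0869
lid 0.33 0.061 [ 0.646  -0.2048  0.0591] [ 645. -205.] [89. 91. 93.]
lever 0.76 0.062 [ 0.5296 -0.0063  0.0609] [531.  21.] [40. 57. 98.]
ramekin_a 0.93 0.061 [ 0.5138 -0.3076  0.059 ] [ 514. -309.] [140.  93. 118.]
ramekin_a 0.86 0.061 [ 0.4978 -0.198   0.0589] [ 498. -198.] [94. 96. 98.]
ramekin_a 0.71 0.061 [ 0.6463 -0.2046  0.0591] [ 647. -205.] [88. 90. 92.]
ramekin_a 0.71 0.061 [ 0.5882 -0.0999  0.0587] [ 588. -100.] [155. 106. 134.]
ramekin_a 0.52 0.062 [ 0.529  -0.0054  0.0607] [530.  -1.] [36. 52. 95.]
crisper 0.69 0.059 [ 0.7596 -0.234   0.0617] [ 759. -232.] [124. 126. 127.]
```

View pics/t12.png

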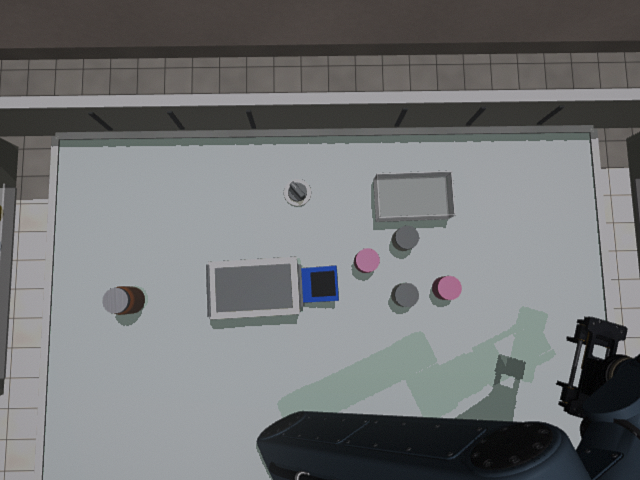

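View pics/s12.png

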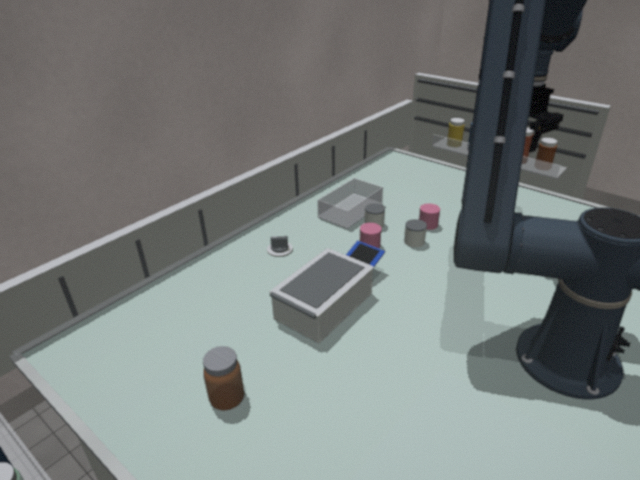

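Everything is as wanted: the lid at (255,288) is closed, the lever at (322,284) is up, and the ramekins stand at (405,238) and (405,295). Handing in.

```bash
python3 -c "
from h import *
print(robot.finish_job())"
```

```text
the job is handed in; nothing more can be done
None
```

The scraper is in the bin with the lid closed, and I handed the job in at about 22 s of the 72 s allowed; no verdict was reported.

- **Ramekin on the lever:** The first grey ramekin I lifted weighed about 8 N (roughly 0.8 kg), so it was the full one. Stood on the lever and let go, it held the lid up by itself.
- **Scraper:** I laid it flat in the bin while the lid was held up that way.
- **Finish:** I took the ramekin off, and the lid closed as the lever came up. I set it back within about 4 mm of where it started.

**Last checks:**
- Lid shut, lever up. The camera read the raised lever top at the same 62 mm as at the start.
- Both grey ramekins are upright on the shelf with their tops at the original 61 mm.
- The tray and both pink look-alikes are within about 2 mm of where they were. The jar and dial look unmoved in the pictures.
- The arm is clear, and the wrist force is near zero.

**What the checks did not confirm:**
- In the last picture the networks gave no usable result for the lid and none for the jar. They also labelled the lever once as a ramekin. I judged the lid and jar by eye.
- The scraper cannot be seen with the lid closed. It was last seen lying flat in the bin before the lid shut.

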